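# Set out the blood-grouping reagents in their colour-coded holders

### The arm

A 6-joint arm with a two-finger parallel gripper is mounted at the origin on the work surface. World frame = base frame: x ahead of the robot, y to its left, z up, the work surface at z = 0. Lengths are in mm, angles in rad, forces in N, time in s.
With the tool pointing down it reaches from about 275 to 750 mm from the base axis. Payload 10.2 kg.
Tool frame: the origin (TCP) lies midway between the tips of the shut fingers; the grasp point (between the pads) lies 19 mm behind it; z points along the fingers, x is the direction in which the jaws open and shut, and the axes are right-handed (so a half turn about z gives the same grasp; the last joint's range is limited). The gripper opens to 85 mm and grips with 20 to 120 N. Pads are 22 mm wide; open, the fingers measure 114 mm over their backs; the gripper's body (76 mm by 85 mm) begins 54 mm behind the grasp point. The pads swing forward as they close: fully open they stand 13 mm farther back than shut.
Start: joints at [-1.502, 0.313, 1.498, -0, 1.331, -0.223], TCP at [151.017, -502.817, 205.994] pointing down, gripper open.
Joint ranges: [-2.94, 2.94], [-0.97, 2.17], [0.19, 2.56], [-1.23, 4.37], [0.02, 3.11], [-2.88, 2.88]. Speed limits (rad/s): [2.39, 2.39, 3.01, 3.14, 3.14, 3.14].

### API

Orientations are given as a unit quaternion [x, y, z, w].
In Python, from station import arm gives the robot as it stands.
- The arm moves only by the shell command python3 -m inch 'ROWS' [FORCE]. ROWS is JSON, a list of rows, each a list of 3 entries, a list of its own where there are three numbers: the turn, a rotation vector about the tool's x, y, z in degrees, then the shift along the tool's x, y, z in m, then the finger opening in m, from 0 to 0.0854. A call has 1 to 5 rows; each row shifts and turns the commanded pose from where the row before left it, along the tool's axes as they then stand; what a row does not reach is not made up. A row lasts 1/10 s, in which the tool goes at most 50 mm and 8.59 degrees, less where a joint would pass 70% of its speed; a pose out of reach is approached as far as the arm can. A call is refused whole if a number of a shift passes 0.05 or a number of a turn 8.59, either way. A call with a gripper value outside its range is refused whole. The fingers move at their own pace and stop on an object; FORCE is the grip in N (left out, the last holds). Time passes only in rows, so rows that do not move let the fingers close. It gives the time, the measured TCP pose, the force and the opening at its end, in the units of the state.
- arm.read_state(): the state, without advancing time (a new reading comes with each control period).
- arm.camera(name): name is "scene" or "top" or "wrist"; returns a dict with "frame" (480x640x3 uint8, red, green, blue), "fx", "fy", "cx", "cy" (pixels), "world_to_cam" (4x4, takes a point from world to camera coordinates); the wrist camera has in their place "hand_eye" (4x4, takes a point from camera to tool coordinates, whose origin is the TCP and whose axes are the tool frame's). Camera axes: x right, y down, z forward; pixel columns grow to the right and rows downward; lengths in mm; the calibration is good to about 2 mm. A picture is of the moment at which its call begins: read the wrist's pose just before it. There is no depth.
- arm.job_done(): hands the job in, once; it reports no verdict.
Trained networks look in the newest picture that a camera, given by its name, has taken for a name from the list of things; names that differ only in an ending like _2 or _b are one class to them, and where a whole thing is asked for, a point or a joint stands for the part that bears it (a point fixed in the world has none). Each returns a list of dicts, best first, with "score" (0 to 1); they miss things now and then, are a little off and sometimes report something else, mostly with a low value. They report only what shows in the picture. A call takes as long as a camera call. They do not tell look-alikes from the thing itself.
- arm.trace(camera, target): "mask" (480x640 bool, what is visible of it) and "position" ([row, column] in pixels, amid what is visible of it).
The state is a dict: "clock": time; "q": joint angles; "qd": joint speeds; "tau": joint torques, N m; "position": TCP position; "orientation": TCP orientation; "wrist_force": force on the tool from outside, world axes, zero at the start; "ft_torque": the same for the moment, N m; "gripper_width": finger opening in mm.
Only numpy, scipy, OpenCV 4.12 (cv2) and the standard library are available. Lean on these libraries where they do the work, as an engineer would, in place of code of your own. Each camera call takes 0.05 s, during which the arm holds its last target. There are 200 camera calls.

### The job

Get the blood-grouping bench ready: stand each of the four coloured dropper bottles (blue, yellow, green, red) upright in the well of the wooden holder of its own colour, resting on the well's floor, and let go of them all. They are glass, so do not tip them over or drop them, and leave the black-bulb bottle and the white specimen jar where they stand.

Things in the scene. Friction and masses are not known exactly. Their poses are not given: they have to be found in the camera images.
- bottle_blue_center (a point): Loose reagent dropper bottle with a blue rubber bulb and collar, blue contents and a white label with a thin blue band; standing upright. Round: body 32 mm diameter from the underside to 56 mm up, then a 24 mm collar and a 17 mm bulb; 96 mm tall in all; 40 to 85 g. This point is on its axis half-way up, 48 mm above its underside (on the body, where it can be gripped); z points up its axis.
- bottle_yellow_center (a point): Loose reagent dropper bottle with a yellow rubber bulb and collar, yellow contents and a white label with a thin yellow band; standing upright. Round: body 32 mm diameter from the underside to 56 mm up, then a 24 mm collar and a 17 mm bulb; 96 mm tall in all; 40 to 85 g. This point is on its axis half-way up, 48 mm above its underside (on the body, where it can be gripped); z points up its axis.
- bottle_green_center (a point): Loose reagent dropper bottle with a green rubber bulb and collar, green contents and a white label with a thin green band; standing upright. Round: body 32 mm diameter from the underside to 56 mm up, then a 24 mm collar and a 17 mm bulb; 96 mm tall in all; 40 to 85 g. This point is on its axis half-way up, 48 mm above its underside (on the body, where it can be gripped); z points up its axis.
- bottle_red_center (a point): Loose reagent dropper bottle with a red rubber bulb and collar, red contents and a white label with a thin red band; standing upright. Round: body 32 mm diameter from the underside to 56 mm up, then a 24 mm collar and a 17 mm bulb; 96 mm tall in all; 40 to 85 g. This point is on its axis half-way up, 48 mm above its underside (on the body, where it can be gripped); z points up its axis.
- holder_blue: Fixed square wooden holder block, 70 x 70 mm, 22 mm high, edged in blue, with a round open-topped well in its middle, 49 mm diameter and 16 mm deep, whose floor is blue and lies 6 mm above the table. Origin: centre of its underside, on the table; z up; x and y along its sides.
- holder_yellow: Fixed square wooden holder block, 70 x 70 mm, 22 mm high, edged in yellow, with a round open-topped well in its middle, 49 mm diameter and 16 mm deep, whose floor is yellow and lies 6 mm above the table. Origin: centre of its underside, on the table; z up; x and y along its sides.
- holder_green: Fixed square wooden holder block, 70 x 70 mm, 22 mm high, edged in green, with a round open-topped well in its middle, 49 mm diameter and 16 mm deep, whose floor is green and lies 6 mm above the table. Origin: centre of its underside, on the table; z up; x and y along its sides.
- holder_red: Fixed square wooden holder block, 70 x 70 mm, 22 mm high, edged in red, with a round open-topped well in its middle, 49 mm diameter and 16 mm deep, whose floor is red and lies 6 mm above the table. Origin: centre of its underside, on the table; z up; x and y along its sides.
- bottle_black_center (a point): Bystander: loose dropper bottle of the same shape and size, but with a black bulb and brown contents; it has no holder and stays where it stands. This point is on its axis, 48 mm above its underside; z up.
- jar_center (a point): Bystander: loose white specimen jar with a grey lid, 51 mm diameter, 58 mm tall; it stays where it stands. This point is on its axis, 29 mm above its underside; z up.
Mind the look-alikes: they are no part of the job. Of the things that look like the part that bears bottle_yellow_center, the smaller one is meant.

How it is judged (in metres and radians):
At the end, for the whole second after the job is handed in: Each coloured bottle stands in the holder of its own colour: its axis within 12 mm of the holder's centre, its underside on the well floor (its centre 46 to 60 mm above the holder's underside), upright within 0.12 rad and at rest (horizontal distance between bottle_blue_center and holder_blue below 0.012 m and z of bottle_blue_center in the frame of holder_blue between 0.046 and 0.06 m and angle between each of bottle_blue_center, bottle_yellow_center, bottle_green_center, bottle_red_center's own z axis and vertical below 0.12 rad and linear speed of each of bottle_blue, bottle_yellow, bottle_green, bottle_red below 0.02 m/s and horizontal distance between bottle_yellow_center and holder_yellow below 0.012 m and z of bottle_yellow_center in the frame of holder_yellow between 0.046 and 0.06 m and horizontal distance between bottle_green_center and holder_green below 0.012 m and z of bottle_green_center in the frame of holder_green between 0.046 and 0.06 m and horizontal distance between bottle_red_center and holder_red below 0.012 m and z of bottle_red_center in the frame of holder_red between 0.046 and 0.06 m); the robot touches nothing.
It fails at once if a coloured bottle is dropped: let go in mid-air more than about 35 mm up ((height (world z) of bottle_blue_center above 0.088 m and contact force between bottle_blue and anything else below 0.02 N) or (height (world z) of bottle_yellow_center above 0.088 m and contact force between bottle_yellow and anything else below 0.02 N) or (height (world z) of bottle_green_center above 0.088 m and contact force between bottle_green and anything else below 0.02 N) or (height (world z) of bottle_red_center above 0.088 m and contact force between bottle_red and anything else below 0.02 N)).
It fails at once if a coloured bottle is tipped over (more than 40 degrees) (angle between any of bottle_blue_center, bottle_yellow_center, bottle_green_center, bottle_red_center's own z axis and vertical above 0.7 rad).
It fails at once if the black-bulb bottle or the specimen jar is moved by more than 25 mm or knocked over (distance of any of bottle_black_center, jar_center from where it was at the start of the episode above 0.025 m or angle between any of bottle_black_center, jar_center's own z axis and vertical above 0.5 rad).
It also fails if it takes over 112 s, if anything falls off the work surface, if the arm or the gripper's body presses on something with over 40 N, if the wrist force passes 120 N, or if a joint passes its speed limit or range.

## Working session

There is one attempt and no reset: what is moved stays moved. The work goes in short steps, Python scripts to look and compute and a shell command to move; the robot and the scene stay as the last step left them, time stands still between calls to the robot, and variables do not carry over. Pictures are saved under pics/ and viewed, about 12 in all and at most 16, crops included, and the job is handed in when it is done.

```bash
mkdir -p pics; ls
cat > h.py <<'E'
import numpy as np, cv2
from station import arm
from scipy.spatial.transform import Rotation as R
def snap(n,fn=None):
    c=arm.camera(n)
    if fn: cv2.imwrite('pics/'+fn,c['frame'][:,:,::-1])
    return c
def ray(c,uv,st=None):
    d=np.array([(uv[0]-c['cx'])/c['fx'],(uv[1]-c['cy'])/c['fy'],1.])
    if 'hand_eye' in c:
        T=np.eye(4);T[:3,:3]=R.from_quat(st['orientation']).as_matrix();T[:3,3]=st['position']
        M=T@np.array(c['hand_eye'])
    else: M=np.linalg.inv(np.array(c['world_to_cam']))
    return M[:3,3],M[:3,:3]@d
def atz(c,uv,z,st=None):
    o,d=ray(c,uv,st);return o+d*(z-o[2])/d[2]
E
python3 - <<'E'
from h import *
s=arm.read_state();print({k:np.round(v,3) for k,v in s.items()})
c=snap('top','top1.png');d=snap('scene','scene1.png')
for n,x in (('top',c),('scene',d)): print(n,np.round(np.linalg.inv(x['world_to_cam']),2).tolist(),x['fx'])
for t in ['bottle_'+k+'_center' for k in 'blue yellow green red black'.split()]+['holder_'+k for k in 'blue yellow green red'.split()]+['jar_center']:
    for n,x in (('top',c),('scene',d)):
        for r in arm.trace(n,t):
            p=r['position'];z=6 if 'holder' in t else 60
            print(t,n,round(r['score'],2),np.round(p),np.asarray(r['mask']).sum(),np.round(atz(x,(p[1],p[0]),z)))
E
```

```text
pics
{'clock': np.float64(0.0), 'q': array([-1.502,  0.313,  1.498,  0.   ,  1.331, -0.223]), 'qd': array([-0.001, -0.001,  0.002,  0.   , -0.   ,  0.   ]), 'tau': array([ 0.0000e+00, -4.1227e+01, -2.5974e+01, -0.0000e+00,  4.0000e-03,
       -0.0000e+00]), 'position': array([ 151.007, -502.52 ,  205.435]), 'orientation': array([ 0.802, -0.597, -0.   , -0.   ]), 'wrist_force': array([ 0.229, -0.411,  0.663]), 'ft_torque': array([ 0.002, -0.012,  0.021]), 'gripper_width': np.float64(85.455)}
top [[0.02, -0.98, 0.19, 208.99], [-1.0, -0.02, 0.01, -28.65], [-0.01, -0.19, -0.98, 1517.77], [0.0, 0.0, 0.0, 1.0]] 584.4442604714077
scene [[-0.08, 0.75, -0.66, 1201.46], [1.0, 0.07, -0.04, 29.82], [0.02, -0.66, -0.75, 831.1], [0.0, 0.0, 0.0, 1.0]] 488.5153685170951
bottle_blue_center top 0.49 [263. 371.] 152 [ 444. -149.   60.]
bottle_blue_center scene 0.63 [222. 256.] 439 [ 478. -158.   60.]
bottle_yellow_center top 0.86 [294. 483.] 449 [ 370. -429.   60.]
bottle_yellow_center top 0.49 [267. 457.] 192 [ 438. -364.   60.]
bottle_yellow_center top 0.28 [213. 432.] 759 [ 575. -305.   60.]
bottle_
[... 723 characters left out ...]
 [451. 179.   6.]
holder_blue scene 0.91 [245. 411.] 932 [464. 187.   6.]
holder_yellow top 0.91 [215. 430.] 780 [ 585. -308.    6.]
holder_yellow top 0.27 [267. 457.] 164 [ 446. -377.    6.]
holder_yellow scene 0.91 [266. 177.] 1057 [ 571. -317.    6.]
holder_green top 0.95 [211. 322.] 749 [590. -21.   6.]
holder_green scene 0.76 [282. 313.] 1209 [587. -23.   6.]
holder_red top 0.75 [199. 187.] 736 [617. 341.   6.]
holder_red top 0.29 [209. 377.] 346 [ 599. -169.    6.]
holder_red scene 0.72 [300. 488.] 1330 [599. 341.   6.]
jar_center top 0.8 [207. 377.] 351 [ 590. -163.   60.]
jar_center scene 0.61 [275. 240.] 763 [ 625. -164.   60.]
jar_center scene 0.41 [300. 486.] 1330 [638. 315.  60.]
```

View pics/top1.png

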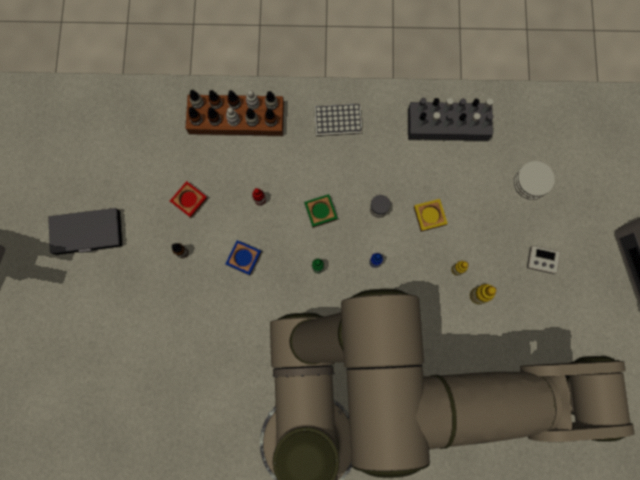

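View pics/scene1.png

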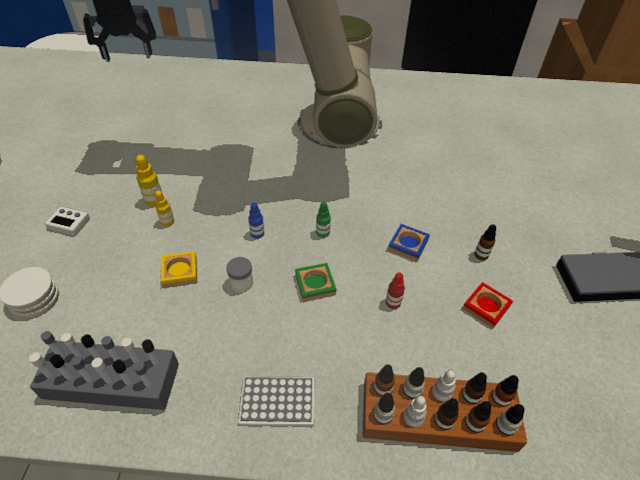

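Yellow candidates are the large bottle (top 483,294; scene 148,180) and the small one (top 460,267; scene 165,210). The description calls for the smaller one, so I choose that. The blue, green and red bottles each appear only once. The dark rack bottles and the black-bulb bottle (top 179,249) are not wanted.

```bash
cat >> h.py <<'E'
def tri(a,b):
    A=[];y=[]
    for o,d in (a,b):
        d=d/np.linalg.norm(d);P=np.eye(3)-np.outer(d,d);A.append(P);y.append(P@o)
    p=np.linalg.lstsq(np.vstack(A),np.hstack(y),rcond=None)[0]
    return p,np.linalg.norm(A[0]@p-y[0])*2
def go(x,y,z,yaw=None):
    "tool-axis shift (m) and turn (deg) from now to x,y,z"
    s=arm.read_state();Rm=R.from_quat(s['orientation']);r=Rm.as_matrix()
    out=dict(t=round(float(s['clock']),2),pos=np.round(s['position'],1).tolist(),w=round(float(s['gripper_width']),1),F=np.round(s['wrist_force'],1).tolist())
    if yaw is not None:
        a=np.deg2rad(yaw);T=R.from_matrix([[np.cos(a),np.sin(a),0],[np.sin(a),-np.cos(a),0],[0,0,-1]])
        out['turn']=np.round((Rm.inv()*T).as_rotvec(degrees=True),2).tolist(); r2=T.as_matrix()
        out['shift_after']=np.round(r2.T@(np.array([x,y,z])-s['position'])/1000,4).tolist()
    out['shift']=np.round(r.T@(np.array([x,y,z])-s['position'])/1000,4).tolist()
    print(out)
E
python3 - <<'E'
from h import *
c=snap('top');d=snap('scene')
P=dict(blue=((371,263),(256,222)),yellow=((458,267),(166,210)),green=((319,263),(324,223)),red=((259,198),(395,291)),black=((178,246),(486,245)),big=((483,294),(146,180)),Hb=((244,261),(411,245)),Hy=((430,215),(177,266)),Hg=((322,211),(313,282)),Hr=((187,199),(488,300)),jar=((377,207),(240,275)))
for k,(a,b) in P.items():
    p,e=tri(ray(c,a),ray(d,b)); print(k,np.round(p),round(e,1))
f=d['frame'][140:260,110:250,::-1];cv2.imwrite('pics/crop.png',cv2.resize(f,None,fx=4,fy=4))
go(425,-360,220,-45)
E
```

```text
blue [ 449. -158.   30.] 13.7
yellow [ 441. -372.   39.] 0.0
green [444. -14.  37.] 6.2
red [615. 145.  34.] 1.3
black [480. 344.  43.] 3.7
big [ 372. -431.   63.] 7.4
Hb [453. 186.  -6.] 8.4
Hy [ 582. -309.   18.] 4.8
Hg [589. -22.   8.] 0.2
Hr [611. 335.  23.] 2.2
jar [ 599. -170.   26.] 6.5
{'t': 1.2, 'pos': [151.0, -502.8, 206.0], 'w': 85.0, 'F': [-0.2, 0.2, 0.3], 'turn': [0.0, 0.0, -28.28], 'shift_after': [0.0928, -0.2947, -0.014], 'shift': [-0.058, -0.3035, -0.014]}
```

View pics/crop.png

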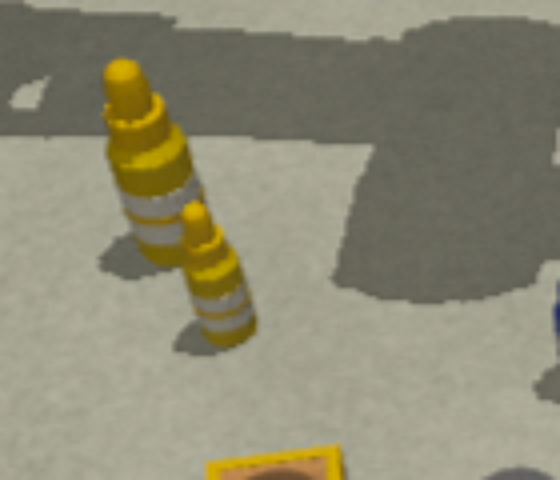

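The crop shows the large bottle at left (crop 125-180, 60-260) and the small one in front of it (crop 195-250, 200-345). The small one is the target. I'll go above it.

```bash
python3 -m inch '[[[0,0,-7.07],[0,0,0],0.085],[[0,0,-7.07],[0,0,0],0.085],[[0,0,-7.07],[0,0,0],0.085],[[0,0,-7.07],[0,0,0],0.085]]' 60
python3 -m inch '[[[0,0,0],[0.015,-0.048,-0.002],0.085],[[0,0,0],[0.015,-0.048,-0.002],0.085],[[0,0,0],[0.015,-0.048,-0.002],0.085],[[0,0,0],[0.015,-0.048,-0.002],0.085],[[0,0,0],[0.015,-0.048,-0.002],0.085]]'
python3 -m inch '[[[0,0,0],[0.017,-0.048,-0.002],0.085],[[0,0,0],[0,0,0],0.085],[[0,0,0],[0,0,0],0.085]]'
cat >> h.py <<'E'
def look(t,z,fn=None):
    s=arm.read_state();c=snap('wrist',fn)
    for r in arm.trace('wrist',t):
        p=r['position'];m=np.asarray(r['mask']).astype(np.uint8);b=cv2.boundingRect(m)
        print(t,round(r['score'],2),np.round(p),int(m.sum()),'box',b,np.round(atz(c,(p[1],p[0]),z,s),1))
    return c,s
E
python3 - <<'E'
from h import *
c,s=look('bottle_yellow_center',48,'w1.png')
print(np.round(c['hand_eye'],2).tolist(),c['fx']);go(441,-368,150,-45)
E
```

```text
clock: 1.6
position: [151.0, -502.8, 206.0]
orientation: [0.925, -0.38, -0.0, 0.0]
wrist_force: [-0.1, -0.2, -0.6]
gripper_width: 85.0
clock: 2.1
position: [373.9, -385.7, 216.2]
orientation: [0.924, -0.383, 0.0, 0.0]
wrist_force: [0.0, -0.4, 0.6]
gripper_width: 84.8
clock: 2.4
position: [417.9, -364.9, 217.7]
orientation: [0.924, -0.382, -0.0, 0.0]
wrist_force: [-0.4, -0.3, 0.7]
gripper_width: 85.2
bottle_yellow_center 0.82 [198. 348.] 1236 box (327, 176, 36, 44) [ 443.8 -378.8   48. ]
bottle_yellow_center 0.59 [290. 336.] 3412 box (310, 246, 49, 91) [ 368.7 -440.4   48. ]
[[1.0, -0.0, 0.0, -0.09], [0.0, 0.95, 0.32, -83.03], [-0.0, -0.32, 0.95, -168.51], [0.0, 0.0, 0.0, 1.0]] 363.3981800259056
{'t': 2.5, 'pos': [416.6, -366.0, 217.8], 'w': 84.9, 'F': [-0.4, 0.7, -0.2], 'turn': [0.01, 0.02, -0.06], 'shift_after': [0.0187, -0.0158, 0.0678], 'shift': [0.0187, -0.0159, 0.0678]}
```

View pics/w1.png

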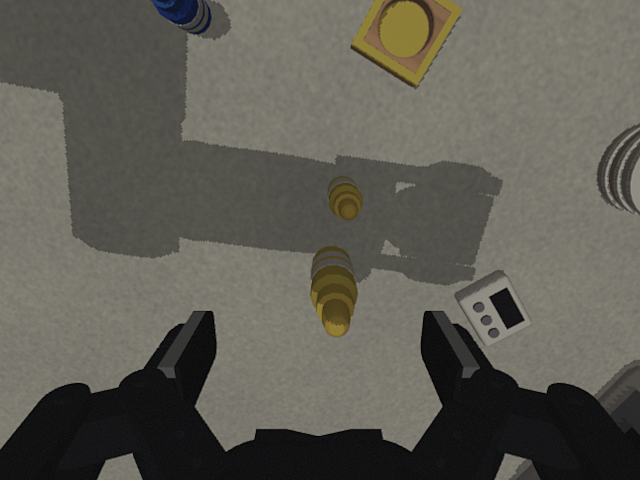

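The wrist picture shows the small yellow bottle, with its bulb top at about (349,209), and the large one with its bulb at (335,323). The holder well is at (405,28). I'll fit positions using known heights.

```bash
cat >> h.py <<'E'
def fitbottle(c,s,t,x0,scale=1):
    "fit the axis xy of an upright bottle to the network's mask by silhouette centre/box"
    from scipy.optimize import least_squares
    rs=arm.trace('wrist',t)
    M=np.eye(4);M[:3,:3]=R.from_quat(s['orientation']).as_matrix();M[:3,3]=s['position']
    W=np.linalg.inv(M@np.array(c['hand_eye']))
    th=np.linspace(0,2*np.pi,24);
    pts=np.array([[r*np.cos(a),r*np.sin(a),z] for r,zs in((16,(0,20,40,56)),(12,(57,66)),(8.5,(70,90)),(4,(96,))) for z in zs for a in th])
    best=None
    for r in rs:
        b=cv2.boundingRect(np.asarray(r['mask']).astype(np.uint8));bb=np.array([b[0],b[1],b[0]+b[2],b[1]+b[3]])
        def f(x):
            q=(W[:3,:3]@(pts+[x[0],x[1],x[2] if len(x)>2 else 0]).T).T+W[:3,3]
            u=c['fx']*q[:,0]/q[:,2]+c['cx'];v=c['fy']*q[:,1]/q[:,2]+c['cy']
            return np.array([u.min(),v.min(),u.max(),v.max()])-bb
        o=least_squares(f,x0);print(t,round(r['score'],2),bb,'fit',np.round(o.x,1),'res',np.round(o.fun,1))
E
python3 - <<'E'
from h import *
s=arm.read_state();c=snap('wrist')
print(atz(c,(349,209),95,s)[:2], atz(c,(405,28),6,s)[:2])
fitbottle(c,s,'bottle_yellow_center',[441,-370])
for n in ['holder_yellow','bottle_blue_center']: 
  for r in arm.trace('wrist',n): p=r['position'];print(n,p,atz(c,(p[1],p[0]),6,s))
go(441,-370,130,-45)
E
```

```text
[ 441.36639937 -377.28933846] [ 585.65046834 -310.71738036]
bottle_yellow_center 0.82 [328 175 363 218] fit [ 440.7 -378.8] res [-0.5 -1.3  0.4  1.1]
bottle_yellow_center 0.78 [311 245 359 335] fit [ 364.7 -443. ] res [  8.7  15.5  -7.6 -13.7]
holder_yellow [32.4, 409.6] [ 586.31286053 -316.4656548     6.        ]
holder_yellow [15.9, 188.3] [ 452.16099949 -163.13028726    6.        ]
bottle_blue_center [12.7, 186.7] [ 453.14260206 -160.50847256    6.        ]
{'t': 2.7, 'pos': [416.6, -366.1, 218.0], 'w': 85.3, 'F': [0.1, 0.0, -0.7], 'turn': [0.0, -0.0, -0.1], 'shift_after': [0.02, -0.0145, 0.088], 'shift': [0.02, -0.0145, 0.088]}
```

```bash
python3 -m inch '[[[0,0,0],[0.0257,-0.0088,0],0.085],[[0,0,0],[0,0,0.03],0.085],[[0,0,0],[0,0,0.03],0.085],[[0,0,0],[0,0,0],0.085]]'
python3 - <<'E'
from h import *
go(441,-378,27,-45)
c,s=look('bottle_yellow_center',48,'w2.png')
fitbottle(c,s,'bottle_yellow_center',[441,-378])
E
```

```text
clock: 3.1
position: [440.1, -376.3, 154.3]
orientation: [0.924, -0.383, -0.003, -0.002]
wrist_force: [-0.5, -0.5, 0.5]
gripper_width: 84.8
{'t': 3.1, 'pos': [440.1, -376.3, 154.3], 'w': 84.8, 'F': [-0.5, -0.5, 0.5], 'turn': [-0.05, 0.42, -0.06], 'shift_after': [0.0018, 0.0006, 0.1273], 'shift': [0.0027, 0.0007, 0.1273]}
bottle_yellow_center 0.75 [337. 308.] 5550 box (280, 276, 57, 128) [ 360.8 -441.5   48. ]
bottle_yellow_center 0.75 [280 276 337 404] fit [ 357.9 -445.7] res [ 10.1  23.9 -10.  -20.3]
```

View pics/w2.png

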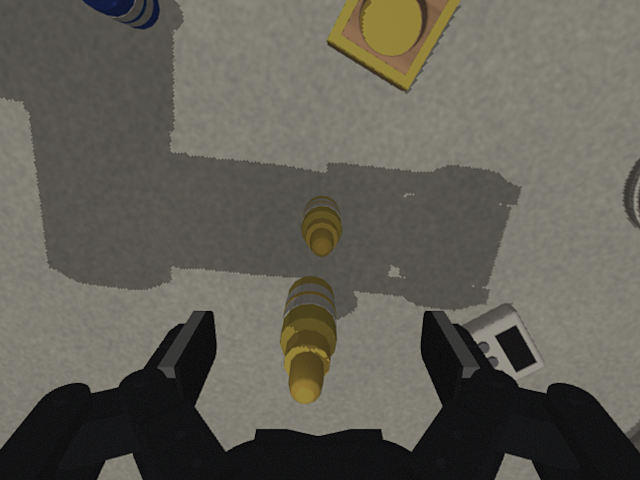

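```bash
python3 -m inch '[[[0,0.4,0],[0.0022,-0.002,0.03],0.085],[[0,0,0],[0,0,0.03],0.085],[[0,0,0],[0,0,0.03],0.085],[[0,0,0],[0,0,0.02],0.085],[[0,0,0],[0,0,0.015],0.085]]'
python3 -m inch '[[[0,0,0],[0,0,0],0.085],[[0,0,0],[0,0,0],0.085]]'
python3 -c "
from h import *
go(442,-376,27,-45)"
```

```text
clock: 3.75
position: [445.6, -378.7, 33.4]
orientation: [0.924, -0.383, 0.004, 0.002]
wrist_force: [0.5, 0.2, 0.7]
gripper_width: 85.1
clock: 3.95
position: [445.8, -378.9, 34.6]
orientation: [0.924, -0.383, 0.004, 0.002]
wrist_force: [-0.5, -0.0, 0.4]
gripper_width: 84.9
{'t': 3.95, 'pos': [445.8, -378.9, 34.6], 'w': 84.9, 'F': [-0.5, -0.0, 0.4], 'turn': [0.02, -0.55, -0.01], 'shift_after': [-0.0047, 0.0007, 0.0076], 'shift': [-0.0048, 0.0006, 0.0076]}
```

```bash
python3 -m inch '[[[0,-0.55,0],[-0.004,0,0.0075],0.085],[[0,0,0],[0,0,0],0.085]]'
python3 -m inch '[[[0,0,0],[0,0,0],0.028],[[0,0,0],[0,0,0],0.028],[[0,0,0],[0,0,0],0.028],[[0,0,0],[0,0,0],0.028],[[0,0,0],[0,0,0],0.028]]' 40
python3 -m inch '[[[0,0,0],[0,0,0],0.028],[[0,0,0],[0,0,0],0.028],[[0,0,0],[0,0,0],0.028],[[0,0,0],[0,0,0],0.028],[[0,0,0],[0,0,0],0.028]]'
python3 -c "
from h import *
go(586,-311,60,-45)"
```

```text
clock: 4.15
position: [442.2, -375.0, 25.4]
orientation: [0.924, -0.383, -0.001, -0.001]
wrist_force: [0.1, -0.1, -0.0]
gripper_width: 84.5
clock: 4.65
position: [442.6, -375.4, 25.8]
orientation: [0.924, -0.383, -0.001, -0.0]
wrist_force: [0.1, 1.0, 3.6]
gripper_width: 29.4
clock: 5.15
position: [442.6, -375.4, 25.8]
orientation: [0.924, -0.383, -0.001, -0.0]
wrist_force: [-0.5, 0.3, 5.4]
gripper_width: 29.0
{'t': 5.15, 'pos': [442.6, -375.4, 25.8], 'w': 29.0, 'F': [-0.5, 0.3, 5.4], 'turn': [0.0, 0.11, -0.0], 'shift_after': [0.0559, -0.1469, -0.0342], 'shift': [0.0558, -0.1469, -0.0344]}
```

```bash
python3 -m inch '[[[0,0,0],[0,0,-0.004],0.02],[[0,0,0],[0,0,-0.004],0.02],[[0,0,0],[0,0,-0.004],0.02],[[0,0,0],[0,0,0],0.02]]' 40
python3 - <<'E'
from h import *
go(586,-311,60,-45)
c,s=look('bottle_yellow_center',48,'w3.png')
E
```

```text
clock: 5.55
position: [442.6, -375.4, 37.9]
orientation: [0.924, -0.383, -0.001, -0.0]
wrist_force: [0.1, -0.3, -1.9]
gripper_width: 28.6
{'t': 5.55, 'pos': [442.6, -375.4, 37.9], 'w': 28.6, 'F': [0.1, -0.3, -1.9], 'turn': [0.01, 0.1, 0.0], 'shift_after': [0.0558, -0.1469, -0.0221], 'shift': [0.0558, -0.1469, -0.0222]}
bottle_yellow_center 0.91 [317. 318.] 8157 box (285, 248, 68, 153) [ 434.1 -384.1   48. ]
bottle_yellow_center 0.75 [412. 300.] 2996 box (270, 356, 72, 80) [ 385.  -418.9   48. ]
```

View pics/w3.png

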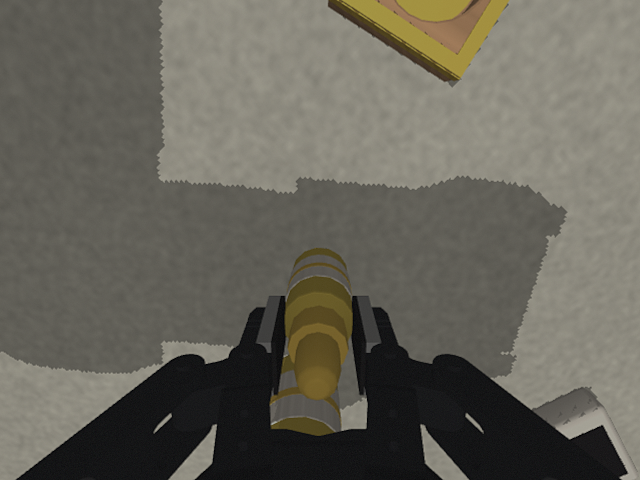

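The yellow bottle is held upright between the pads, with its bulb at (318,375); the large bottle is behind and untouched. Next I fit its pose in the hand and find the well.

```bash
python3 -m inch '[[[0,0,0],[0.0,0,-0.03],0.02],[[0,0,0],[0.0,0,-0.03],0.02]]'
python3 -m inch '[[[0,0,0],[0.014,-0.037,0],0.02],[[0,0,0],[0.014,-0.037,0],0.02],[[0,0,0],[0.014,-0.037,0],0.02],[[0,0,0],[0,0,0],0.02],[[0,0,0],[0,0,0],0.02]]'
python3 - <<'E'
from h import *
s=arm.read_state();c=snap('wrist','w4.png')
go(586,-311,60,-45)
fitbottle(c,s,'bottle_yellow_center',[*s['position'][:2],60])
for r in arm.trace('wrist','holder_yellow'): p=r['position'];print(p,cv2.boundingRect(np.asarray(r['mask']).astype(np.uint8)),atz(c,(p[1],p[0]),15,s))
E
```

```text
clock: 5.85
position: [442.2, -374.8, 97.3]
orientation: [0.924, -0.383, -0.002, -0.001]
wrist_force: [0.5, -0.1, -0.5]
gripper_width: 29.2
clock: 6.35
position: [550.9, -325.9, 96.6]
orientation: [0.924, -0.382, -0.002, -0.001]
wrist_force: [-0.1, 0.3, -0.6]
gripper_width: 29.5
{'t': 6.4, 'pos': [550.3, -326.5, 96.8], 'w': 29.1, 'F': [-1.3, 0.5, -0.7], 'turn': [0.02, 0.2, 0.0], 'shift_after': [0.0143, -0.0363, 0.0368], 'shift': [0.0144, -0.0363, 0.0368]}
bottle_yellow_center 0.97 [285 248 354 401] fit [ 547.1 -330.7   68.8] res [-1.3  0.8  1.3 -0.5]
bottle_yellow_center 0.57 [270 416 285 429] fit [ -725.  -1270.1 -1391.3] res [ 4.1 -1.7 -4.2  1.6]
bottle_yellow_center 0.37 [  0 144  89 206] fit [ 393.9 -129.1 -114.8] res [-3.5 10.5  4.6 -9.3]
```

View pics/w4.png

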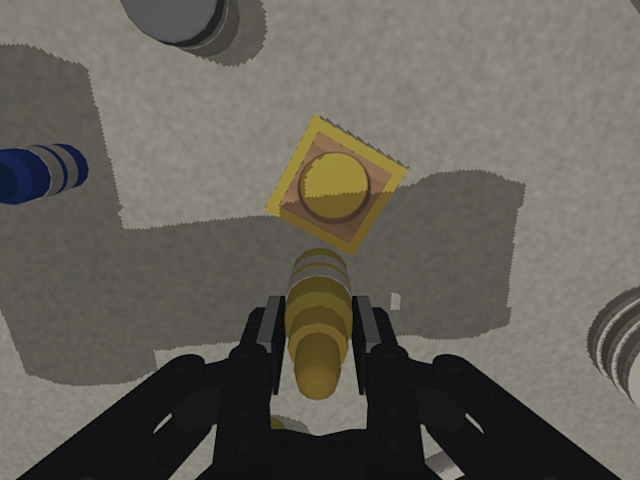

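The picture shows the yellow well's rim ellipse centred at (335,185), with the bottle held above and short of it. The jar is at (175,15).

Run:
```python
from h import *
s=arm.read_state();c=snap('wrist')
w=atz(c,(335,185.5),22,s);print(w)
go(w[0]+3,w[1]+4,80,-45)
```

```text
[ 584.66113002 -308.35887751   22.        ]
{'t': 6.55, 'pos': [550.0, -327.2, 97.3], 'w': 28.9, 'F': [-0.0, 0.3, 0.3], 'turn': [0.01, 0.16, -0.08], 'shift_after': [0.0105, -0.0428, 0.0173], 'shift': [0.0105, -0.0428, 0.0173]}
```

```bash
python3 -m inch '[[[0,0,0],[0.0105,-0.0428,0],0.02],[[0,0,0],[0,0,0.02],0.02],[[0,0,0],[0,0,0.01],0.02],[[0,0,0],[0,0,0],0.02],[[0,0,0],[0,0,0],0.02]]'
python3 - <<'E'
from h import *
s=arm.read_state();c=snap('wrist','w5.png')
go(587.5,-305,36,-45)
fitbottle(c,s,'bottle_yellow_center',[*s['position'][:2],40])
E
```

```text
clock: 7.05
position: [587.9, -304.4, 67.7]
orientation: [0.924, -0.383, -0.001, -0.0]
wrist_force: [1.1, -0.8, -0.3]
gripper_width: 28.8
{'t': 7.1, 'pos': [588.1, -304.5, 68.1], 'w': 28.9, 'F': [1.2, -0.8, -0.1], 'turn': [-0.0, 0.09, -0.07], 'shift_after': [-0.0001, 0.0008, 0.0321], 'shift': [-0.0, 0.0008, 0.0321]}
bottle_yellow_center 0.64 [285 247 353 401] fit [ 584.3 -308.6   40.4] res [-1.9  1.2  1.9 -0.7]
```

View pics/w5.png

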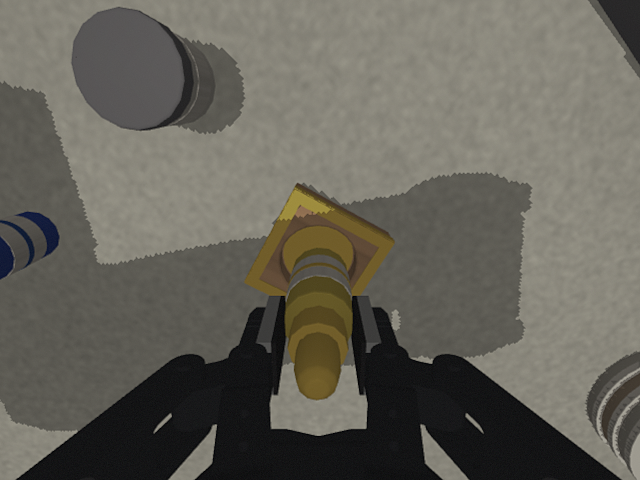

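The bottle base lines up with the well (rim centred near 318,258). I'll lower it gently.

```bash
python3 -m inch '[[[0,0,0],[0,0,0.012],0.02],[[0,0,0],[0,0,0.010],0.02],[[0,0,0],[0,0,0.006],0.02],[[0,0,0],[0,0,0.003],0.02],[[0,0,0],[0,0,0],0.02]]'
python3 -m inch '[[[0,0,0],[0,0,0.001],0.02],[[0,0,0],[0,0,0.001],0.02],[[0,0,0],[0,0,0],0.02]]'
```

```text
clock: 7.65
position: [588.2, -303.4, 35.6]
orientation: [0.924, -0.383, -0.002, -0.001]
wrist_force: [-0.1, 0.8, -0.8]
gripper_width: 29.2
clock: 7.95
position: [588.4, -303.6, 34.3]
orientation: [0.924, -0.383, -0.001, -0.0]
wrist_force: [-0.0, -0.3, -1.5]
gripper_width: 29.1
```

```bash
for i in 1 2; do python3 -m inch '[[[0,0,0],[0,0,0.001],0.02],[[0,0,0],[0,0,0],0.02]]' | egrep 'position|force'; done
```

```text
position: [588.3, -303.5, 33.2]
wrist_force: [-0.3, 0.3, -0.9]
position: [588.3, -303.5, 32.1]
wrist_force: [0.0, -0.0, -0.9]
```

```bash
python3 -m inch '[[[0,0,0],[0,0,0.001],0.02],[[0,0,0],[0,0,0],0.02]]' | egrep 'position|force'
python3 -m inch '[[[0,0,0],[0,0,0],0.085],[[0,0,0],[0,0,0],0.085],[[0,0,0],[0,0,0],0.085],[[0,0,0],[0,0,0],0.085],[[0,0,0],[0,0,0],0.085]]'
python3 -m inch '[[[0,0,0],[0,0,-0.03],0.085],[[0,0,0],[0,0,-0.04],0.085],[[0,0,0],[0,0,-0.04],0.085],[[0,0,0],[0,0,-0.03],0.085],[[0,0,0],[0,0,0],0.085]]'
python3 - <<'E'
from h import *
s=arm.read_state();c=snap('wrist','w6.png')
fitbottle(c,s,'bottle_yellow_center',[585,-308])
go(449,-161,190,-45)
E
```

```text
position: [588.6, -303.7, 31.8]
wrist_force: [-0.5, 0.8, 4.3]
clock: 9.05
position: [588.3, -303.6, 31.1]
orientation: [0.924, -0.383, -0.001, -0.001]
wrist_force: [-0.5, -0.7, -0.8]
gripper_width: 85.2
clock: 9.55
position: [590.1, -304.9, 176.3]
orientation: [0.924, -0.383, 0.003, 0.001]
wrist_force: [0.6, 0.9, 0.6]
gripper_width: 84.7
bottle_yellow_center 0.93 [234 391 282 446] fit [ 394.9 -410.4] res [  5.  -18.   -5.7  15.7]
bottle_yellow_center 0.77 [297 195 336 252] fit [ 585.5 -308.6] res [ 0.3 -0.  -0.3  0. ]
{'t': 9.65, 'pos': [588.5, -303.8, 171.1], 'w': 85.0, 'F': [0.7, 0.1, -0.6], 'turn': [-0.0, 0.14, -0.0], 'shift_after': [-0.1996, -0.0023, -0.0189], 'shift': [-0.1997, -0.0023, -0.0184]}
```

View pics/w6.png

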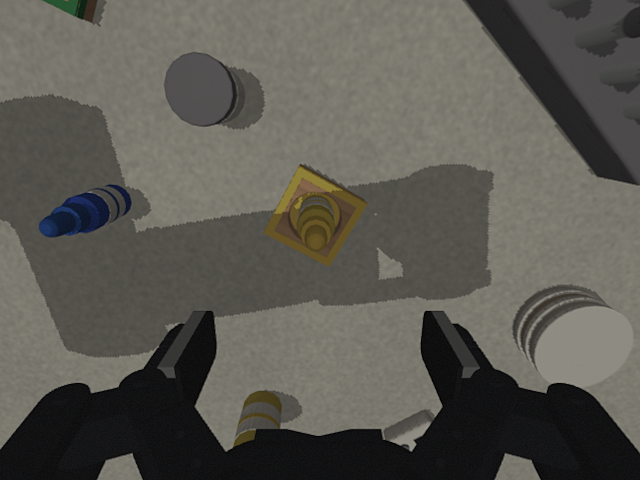

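Yellow stands in its well at (316,215), fitted about 1 mm from the well centre. Now blue.

```bash
python3 -m inch '[[[0,0,0],[-0.04,-0.0005,0],0.085],[[0,0,0],[-0.04,-0.0005,0],0.085],[[0,0,0],[-0.04,-0.0005,0],0.085],[[0,0,0],[-0.04,-0.0005,0],0.085],[[0,0,0],[-0.04,-0.0005,0],0.085]]'
python3 -m inch '[[[0,0,0],[0,0,0],0.085],[[0,0,0],[0,0,0],0.085],[[0,0,0],[0,0,0],0.085]]'
python3 - <<'E'
from h import *
s=arm.read_state();c=snap('wrist','w7.png')
fitbottle(c,s,'bottle_blue_center',[449,-161])
go(449,-161,26,-45)
E
```

```text
clock: 10.15
position: [447.0, -159.0, 170.1]
orientation: [0.924, -0.383, -0.003, -0.001]
wrist_force: [0.1, 0.2, 1.4]
gripper_width: 84.9
clock: 10.45
position: [449.3, -161.1, 171.2]
orientation: [0.924, -0.383, -0.002, -0.001]
wrist_force: [0.4, -0.1, -0.1]
gripper_width: 85.3
bottle_blue_center 0.79 [307 188 348 242] fit [ 456.5 -164.2] res [ 0.8 -1.4 -0.8  1.1]
bottle_blue_center 0.67 [424  54 514 130] fit [ 599.5 -170.5] res [  5.9  12.1  -4.3 -16.1]
bottle_blue_center 0.56 [131  73 210 119] fit [438.4 -15. ] res [ 0.2 -0.5 -0.2  0.5]
{'t': 10.55, 'pos': [449.3, -161.2, 171.2], 'w': 84.6, 'F': [0.5, 0.1, 0.3], 'turn': [0.01, 0.19, -0.03], 'shift_after': [-0.0003, 0.0001, 0.1452], 'shift': [0.0001, 0.0001, 0.1452]}
```

```bash
python3 -m inch '[[[0,0.15,0],[0.0072,-0.003,0.02],0.085],[[0,0,0],[0,0,0.04],0.085],[[0,0,0],[0,0,0.04],0.085],[[0,0,0],[0,0,0],0.085],[[0,0,0],[0,0,0],0.085]]'
python3 - <<'E'
from h import *
s=arm.read_state();c=snap('wrist')
fitbottle(c,s,'bottle_blue_center',[456,-164])
go(456.5,-164.2,26,-45)
E
```

```text
clock: 11.05
position: [456.5, -164.0, 72.3]
orientation: [0.924, -0.383, -0.0, -0.0]
wrist_force: [0.1, -0.2, 0.3]
gripper_width: 84.8
bottle_blue_center 0.62 [291 219 347 318] fit [ 456.8 -164.4] res [-0.7 -1.   0.7  0.8]
{'t': 11.15, 'pos': [457.3, -164.4, 73.6], 'w': 85.0, 'F': [-0.3, -0.4, 0.2], 'turn': [-0.04, -0.18, -0.01], 'shift_after': [-0.0007, 0.0004, 0.0476], 'shift': [-0.0008, 0.0004, 0.0476]}
```

```bash
python3 -m inch '[[[0,-0.15,0],[0,0,0.02],0.085],[[0,0,0],[0,0,0.018],0.085],[[0,0,0],[0,0,0.0095],0.085],[[0,0,0],[0,0,0],0.085]]'
python3 -m inch '[[[0,0,0],[0,0,0],0.02],[[0,0,0],[0,0,0],0.02],[[0,0,0],[0,0,0],0.02],[[0,0,0],[0,0,0],0.02],[[0,0,0],[0,0,0],0.02]]' 40
python3 -m inch '[[[0,0,0],[0,0,0],0.02],[[0,0,0],[0,0,0],0.02],[[0,0,0],[0,0,0],0.02]]'
python3 -m inch '[[[0,0,0],[0,0,-0.005],0.02],[[0,0,0],[0,0,-0.02],0.02],[[0,0,0],[0,0,-0.03],0.02],[[0,0,0],[0,0,-0.03],0.02],[[0,0,0],[0,0,-0.04],0.02]]'
python3 -m inch '[[[0,0,0],[0,0,-0.01],0.02],[[0,0,0],[0,0,0],0.02],[[0,0,0],[0,0,0],0.02]]'
python3 - <<'E'
from h import *
s=arm.read_state();c=snap('wrist','w8.png')
fitbottle(c,s,'bottle_blue_center',[456,-164,130])
go(428,155,150,-45)
E
```

```text
clock: 11.55
position: [456.2, -163.6, 24.5]
orientation: [0.924, -0.383, -0.001, -0.0]
wrist_force: [-0.5, 0.5, -0.9]
gripper_width: 84.4
clock: 12.05
position: [456.4, -163.7, 25.0]
orientation: [0.924, -0.383, -0.001, -0.0]
wrist_force: [-2.2, 0.5, 6.2]
gripper_width: 29.3
clock: 12.35
position: [456.4, -163.8, 25.0]
orientation: [0.924, -0.383, -0.001, -0.0]
wrist_force: [-1.6, 1.1, 6.2]
gripper_width: 29.4
clock: 12.85
position: [455.5, -163.3, 149.9]
orientation: [0.924, -0.383, -0.002, -0.001]
wrist_force: [0.4, 0.3, -1.1]
gripper_width: 29.3
clock: 13.15
position: [455.8, -163.4, 158.1]
orientation: [0.924, -0.383, -0.002, -0.001]
wrist_force: [0.3, 0.5, -1.1]
gripper_width: 29.2
bottle_blue_center 0.81 [285 242 353 392] fit [ 454.  -165.8  129.4] res [-1.8  1.1  1.8 -0.7]
{'t': 13.25, 'pos': [455.7, -163.4, 157.8], 'w': 29.3, 'F': [-0.5, -0.6, -0.6], 'turn': [0.03, 0.31, -0.0], 'shift_after': [-0.2447, -0.2056, 0.0078], 'shift': [-0.2446, -0.2056, 0.009]}
```

```bash
python3 -m inch '[[[0,0.2,0],[-0.035,-0.0294,0],0.02],[[0,0,0],[-0.035,-0.0294,0],0.02],[[0,0,0],[-0.035,-0.0294,0],0.02],[[0,0,0],[-0.035,-0.0294,0],0.02],[[0,0,0],[-0.035,-0.0294,0],0.02]]'
python3 -m inch '[[[0,0,0],[-0.035,-0.0294,0],0.02],[[0,0,0],[-0.035,-0.0294,0],0.02],[[0,0,0],[0,0,0.03],0.02],[[0,0,0],[0,0,0.03],0.02],[[0,0,0],[0,0,0],0.02]]'
python3 -m inch '[[[0,0,0],[0,0,0],0.02],[[0,0,0],[0,0,0],0.02]]'
cat >> h.py <<'E'
def well(c,s,hsv_lo,hsv_hi,x0):
    "well floor/holder by the network mask and by fitting the holder top outline centre"
def holder(c,s,t):
    for r in arm.trace('wrist',t):
        m=np.asarray(r['mask']).astype(np.uint8);k,_=max([(q,cv2.contourArea(q)) for q in cv2.findContours(m,0,2)[0]],key=lambda a:a[1])
        q=np.array([atz(c,p[0].astype(float),22,s)[:2] for p in k],np.float32)
        rc=cv2.minAreaRect(q);print(t,round(r['score'],2),cv2.boundingRect(m),'rect@z22',np.round(rc[0],1),np.round(rc[1],1),'yaw',round(rc[2],1))
E
python3 - <<'E'
from h import *
s=arm.read_state();c=snap('wrist','w9.png')
go(428,155,100,-45)
holder(c,s,'holder_blue');fitbottle(c,s,'bottle_blue_center',[428,155,70])
E
```

```text
clock: 13.75
position: [435.6, 65.7, 158.2]
orientation: [0.924, -0.383, -0.001, 0.0]
wrist_force: [1.4, -0.6, -0.8]
gripper_width: 28.8
clock: 14.25
position: [425.9, 155.0, 95.5]
orientation: [0.924, -0.382, -0.003, 0.002]
wrist_force: [0.2, -1.3, -0.0]
gripper_width: 28.9
clock: 14.45
position: [429.4, 154.8, 100.3]
orientation: [0.924, -0.383, 0.001, -0.0]
wrist_force: [0.1, -0.5, 0.1]
gripper_width: 29.2
{'t': 14.5, 'pos': [429.5, 154.8, 100.3], 'w': 29.6, 'F': [-0.4, 0.1, -1.5], 'turn': [-0.1, -0.13, -0.04], 'shift_after': [-0.0012, 0.0009, 0.0003], 'shift': [-0.0012, 0.0009, 0.0003]}
holder_blue 0.66 (253, 112, 134, 134) rect@z22 [458.8 181. ] [71.1 71.2] yaw 67.1
bottle_blue_center 0.6 [285 242 353 393] fit [427.8 152.7  72.4] res [-2.   1.3  2.  -0.8]
```

View pics/w9.png

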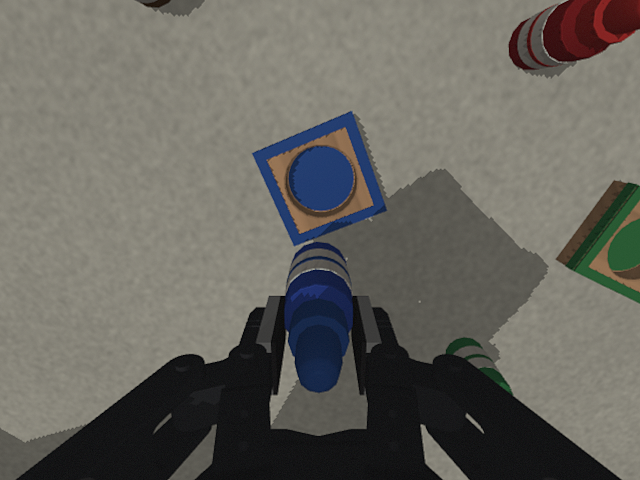

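The blue well is at (320,178), and the fitted outline is 71×71 mm, which matches the 70 mm block.

```bash
python3 -m inch '[[[0,0,0],[0.0019,-0.0419,0],0.02],[[0,0,0],[0,0,0.02],0.02],[[0,0,0],[0,0,0.02],0.02],[[0,0,0],[0,0,0],0.02],[[0,0,0],[0,0,0],0.02]]'
python3 - <<'E'
from h import *
s=arm.read_state();c=snap('wrist')
go(460.5,183.1,34,-45)
holder(c,s,'holder_blue');fitbottle(c,s,'bottle_blue_center',[460,180,40])
E
```

```text
clock: 15.1
position: [460.0, 183.2, 59.9]
orientation: [0.924, -0.383, 0.001, 0.0]
wrist_force: [0.2, 0.1, -0.8]
gripper_width: 29.2
{'t': 15.15, 'pos': [460.3, 183.2, 60.3], 'w': 29.1, 'F': [-0.1, 0.2, -0.8], 'turn': [-0.08, -0.11, -0.02], 'shift_after': [0.0002, -0.0001, 0.0263], 'shift': [0.0002, -0.0001, 0.0263]}
holder_blue 0.58 (243, 183, 149, 116) rect@z22 [459.6 182.5] [74.9 70.8] yaw 67.0
bottle_blue_center 0.97 [285 241 354 393] fit [459.2 181.7  33.2] res [-1.9  1.2  1.8 -0.7]
bottle_blue_center 0.69 [578 257 640 371] fit [ 586.2  -92.1 -131.5] res [-18.4  24.6  14.2 -19.8]
```

```bash
python3 -m inch '[[[0,0,0],[0,0,0.012],0.02],[[0,0,0],[0,0,0.010],0.02],[[0,0,0],[0,0,0.004],0.02],[[0,0,0],[0,0,0],0.02],[[0,0,0],[0,0,0],0.02]]'
python3 -m inch '[[[0,0,0],[0,0,0.0015],0.02],[[0,0,0],[0,0,0],0.02]]'| egrep 'position|force'
python3 -m inch '[[[0,0,0],[0,0,0.0015],0.02],[[0,0,0],[0,0,0],0.02]]'| egrep 'position|force'
python3 -m inch '[[[0,0,0],[0,0,0],0.02]]'| egrep 'position|force'
```

```text
clock: 15.75
position: [459.7, 183.2, 33.1]
orientation: [0.924, -0.383, 0.0, 0.0]
wrist_force: [0.3, -0.0, -1.1]
gripper_width: 29.2
position: [459.7, 183.2, 31.7]
wrist_force: [-0.8, -0.2, -0.5]
position: [460.2, 183.3, 31.1]
wrist_force: [-1.8, -1.0, 8.4]
position: [460.1, 183.3, 31.0]
wrist_force: [-2.3, 0.3, 7.3]
```

Contact with the floor. Release, rise, and head for green.

```bash
python3 -m inch '[[[0,0,0],[0,0,0],0.085],[[0,0,0],[0,0,0],0.085],[[0,0,0],[0,0,0],0.085],[[0,0,0],[0,0,0],0.085],[[0,0,0],[0,0,0],0.085]]'
python3 -m inch '[[[0,0,0],[0,0,-0.03],0.085],[[0,0,0],[0,0,-0.04],0.085],[[0,0,0],[0,0,-0.04],0.085],[[0,0,0],[0,0,-0.03],0.085],[[0,0,0],[0,0,0],0.085]]'
python3 - <<'E'
from h import *
s=arm.read_state();c=snap('wrist')
fitbottle(c,s,'bottle_blue_center',[459,181])
go(438,-15,170,-45)
E
```

```text
clock: 16.75
position: [459.6, 183.2, 30.1]
orientation: [0.924, -0.383, 0.0, 0.0]
wrist_force: [0.6, 1.3, 0.5]
gripper_width: 85.0
clock: 17.25
position: [461.3, 183.6, 174.0]
orientation: [0.924, -0.383, 0.004, -0.002]
wrist_force: [0.1, 0.1, -0.7]
gripper_width: 85.1
bottle_blue_center 0.95 [298 194 337 250] fit [459.2 181.2] res [ 0.1 -0.4 -0.1  0.3]
bottle_blue_center 0.21 [612 325 640 377] fit [ 574.3 -116.7] res [-41.1 -12.8  31.6  14.3]
{'t': 17.35, 'pos': [459.5, 183.3, 170.0], 'w': 84.9, 'F': [-0.2, -0.1, -0.6], 'turn': [-0.02, -0.06, 0.0], 'shift_after': [0.125, 0.1554, 0.0], 'shift': [0.125, 0.1554, 0.0001]}
```

```bash
python3 -m inch '[[[0,0,0],[0.025,0.031,0],0.085],[[0,0,0],[0.025,0.031,0],0.085],[[0,0,0],[0.025,0.031,0],0.085],[[0,0,0],[0.025,0.031,0],0.085],[[0,0,0],[0.025,0.031,0],0.085]]'
python3 -m inch '[[[0,0,0],[0,0,0.02],0.085],[[0,0,0],[0,0,0],0.085],[[0,0,0],[0,0,0],0.085]]'
python3 - <<'E'
from h import *
s=arm.read_state();c=snap('wrist')
fitbottle(c,s,'bottle_green_center',[438,-15])
go(438,-15,75,-45)
E
```

```text
clock: 17.85
position: [437.3, -16.0, 168.9]
orientation: [0.924, -0.383, -0.001, 0.0]
wrist_force: [0.6, 0.2, 0.2]
gripper_width: 84.8
clock: 18.15
position: [437.9, -14.2, 149.6]
orientation: [0.924, -0.383, -0.001, 0.0]
wrist_force: [0.4, -0.1, -0.9]
gripper_width: 85.2
bottle_green_center 0.71 [298 194 340 258] fit [438.4 -14.6] res [-0.1  0.3  0.1 -0.3]
{'t': 18.25, 'pos': [438.5, -14.1, 150.5], 'w': 84.9, 'F': [0.4, 0.3, -0.5], 'turn': [-0.0, -0.05, 0.07], 'shift_after': [0.0003, 0.001, 0.0755], 'shift': [0.0002, 0.001, 0.0755]}
```

```bash
python3 -m inch '[[[0,0,0],[0.0002,0.001,0.03],0.085],[[0,0,0],[0,0,0.035],0.085],[[0,0,0],[0,0,0.03],0.085],[[0,0,0],[0,0,0.02],0.085],[[0,0,0],[0,0,0.0095],0.085]]'
python3 -m inch '[[[0,0,0],[0,0,0],0.085],[[0,0,0],[0,0,0],0.085]]'
python3 -m inch '[[[0,0,0],[0,0,0],0.02],[[0,0,0],[0,0,0],0.02],[[0,0,0],[0,0,0],0.02],[[0,0,0],[0,0,0],0.02],[[0,0,0],[0,0,0],0.02]]' 40
python3 -m inch '[[[0,0,0],[0,0,0],0.02],[[0,0,0],[0,0,0],0.02],[[0,0,0],[0,0,0],0.02]]'
python3 -m inch '[[[0,0,0],[0,0,-0.005],0.02],[[0,0,0],[0,0,-0.02],0.02],[[0,0,0],[0,0,-0.025],0.02],[[0,0,0],[0,0,-0.025],0.02],[[0,0,0],[0,0,0],0.02]]'
python3 -m inch '[[[0,0,0],[0,0,0],0.02]]'
python3 - <<'E'
from h import *
s=arm.read_state();c=snap('wrist')
fitbottle(c,s,'bottle_green_center',[438,-15,75])
go(562,-47,100,-45);holder(c,s,'holder_green')
E
```

```text
clock: 18.75
position: [437.4, -14.9, 24.6]
orientation: [0.924, -0.382, -0.001, 0.0]
wrist_force: [0.3, 0.1, 1.4]
gripper_width: 84.9
clock: 18.95
position: [438.6, -15.6, 26.7]
orientation: [0.924, -0.382, 0.001, 0.0]
wrist_force: [-0.5, -1.2, 0.5]
gripper_width: 85.1
clock: 19.45
position: [438.1, -15.6, 26.3]
orientation: [0.924, -0.383, 0.001, 0.0]
wrist_force: [-0.9, 1.2, 5.3]
gripper_width: 29.3
clock: 19.75
position: [438.1, -15.6, 26.3]
orientation: [0.924, -0.383, 0.001, 0.0]
wrist_force: [-0.8, 0.8, 5.6]
gripper_width: 29.2
clock: 20.25
position: [439.4, -16.0, 103.5]
orientation: [0.924, -0.383, 0.003, -0.0]
wrist_force: [-0.5, -0.8, -0.9]
gripper_width: 29.1
clock: 20.35
position: [437.7, -15.6, 100.7]
orientation: [0.924, -0.383, 0.001, 0.0]
wrist_force: [0.3, -0.1, -0.4]
gripper_width: 29.3
bottle_green_center 0.79 [284 239 354 387] fit [437.5 -16.3  72.3] res [-1.1  0.7  1.1 -0.4]
{'t': 20.45, 'pos': [437.2, -15.4, 99.9], 'w': 29.1, 'F': [0.4, 0.2, -0.8], 'turn': [0.05, 0.04, -0.01], 'shift_after': [0.1106, -0.0659, -0.0001], 'shift': [0.1105, -0.0659, -0.0003]}
```

```bash
python3 -m inch '[[[0,0,0],[0.0276,-0.0165,0],0.02],[[0,0,0],[0.0276,-0.0165,0],0.02],[[0,0,0],[0.0276,-0.0165,0],0.02],[[0,0,0],[0.0276,-0.0165,0],0.02],[[0,0,0],[0,0,0],0.02]]'
python3 -m inch '[[[0,0,0],[0,0,0],0.02],[[0,0,0],[0,0,0],0.02]]'
python3 - <<'E'
from h import *
s=arm.read_state();c=snap('wrist','w10.png')
holder(c,s,'holder_green');fitbottle(c,s,'bottle_green_center',[560,-47,75])
go(589,-21,100,-45)
E
```

```text
clock: 21.0
position: [564.6, -47.9, 99.3]
orientation: [0.924, -0.383, 0.0, 0.0]
wrist_force: [-0.6, -0.5, -0.7]
gripper_width: 29.0
clock: 21.2
position: [561.6, -46.7, 100.2]
orientation: [0.924, -0.383, -0.0, 0.0]
wrist_force: [-0.3, 0.1, -0.3]
gripper_width: 29.2
holder_green 0.75 (250, 109, 138, 138) rect@z22 [589.6 -18.3] [72.3 72.5] yaw 20.2
{'t': 21.35, 'pos': [562.0, -46.8, 100.9], 'w': 29.0, 'F': [-0.3, 0.5, 0.3], 'turn': [0.01, -0.04, 0.0], 'shift_after': [0.0008, -0.0373, 0.0009], 'shift': [0.0008, -0.0373, 0.0009]}
```

View pics/w10.png

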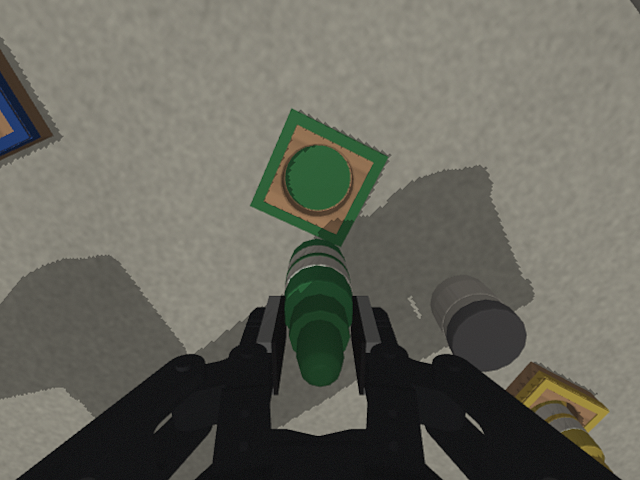

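The green well is at (318,179) and the bottle is upright in the grip. Move over it.

```bash
python3 -m inch '[[[0,0,0],[-0.0013,-0.04,0],0.02],[[0,0,0],[0,0,0.02],0.02],[[0,0,0],[0,0,0.02],0.02],[[0,0,0],[0,0,0],0.02],[[0,0,0],[0,0,0],0.02]]'
python3 - <<'E'
from h import *
s=arm.read_state();c=snap('wrist')
go(589.3,-17.6,34.3,-45)
holder(c,s,'holder_green');fitbottle(c,s,'bottle_green_center',[589,-18,40])
E
```

```text
clock: 21.85
position: [589.9, -17.8, 61.5]
orientation: [0.924, -0.383, 0.0, 0.0]
wrist_force: [-0.7, 0.5, 0.6]
gripper_width: 29.0
{'t': 21.9, 'pos': [590.3, -18.0, 62.0], 'w': 28.9, 'F': [1.2, -0.9, 0.6], 'turn': [-0.05, -0.12, -0.01], 'shift_after': [-0.001, 0.0004, 0.0277], 'shift': [-0.001, 0.0005, 0.0277]}
holder_green 0.69 (244, 178, 152, 118) rect@z22 [590.7 -17.8] [75.1 71.7] yaw 19.4
```

```bash
python3 -m inch '[[[0,0,0],[-0.0005,0,0.012],0.02],[[0,0,0],[0,0,0.010],0.02],[[0,0,0],[0,0,0.005],0.02],[[0,0,0],[0,0,0],0.02],[[0,0,0],[0,0,0],0.02]]'
python3 -m inch '[[[0,0,0],[0,0,0.0015],0.02],[[0,0,0],[0,0,0],0.02]]'| egrep 'position|force'
python3 -m inch '[[[0,0,0],[0,0,0.001],0.02],[[0,0,0],[0,0,0],0.02]]'| egrep 'position|force'
python3 -m inch '[[[0,0,0],[0,0,0],0.02]]'| egrep 'position|force'
```

```text
clock: 22.5
position: [589.5, -17.5, 33.5]
orientation: [0.924, -0.383, 0.0, 0.0]
wrist_force: [0.8, 0.9, -0.6]
gripper_width: 29.0
position: [589.7, -17.5, 32.5]
wrist_force: [-0.1, 0.0, 1.5]
position: [590.0, -17.4, 32.3]
wrist_force: [-2.7, 1.8, 8.1]
position: [590.0, -17.4, 32.3]
wrist_force: [-2.1, 1.5, 7.8]
```

```bash
python3 -m inch '[[[0,0,0],[0,0,0],0.085],[[0,0,0],[0,0,0],0.085],[[0,0,0],[0,0,0],0.085],[[0,0,0],[0,0,0],0.085],[[0,0,0],[0,0,0],0.085]]'
python3 -m inch '[[[0,0,0],[0,0,-0.03],0.085],[[0,0,0],[0,0,-0.04],0.085],[[0,0,0],[0,0,-0.04],0.085],[[0,0,0],[0,0,-0.03],0.085],[[0,0,0],[0,0,0],0.085]]'
python3 - <<'E'
from h import *
s=arm.read_state();c=snap('wrist')
fitbottle(c,s,'bottle_green_center',[589,-18])
go(610,140,165,-45)
E
```

```text
clock: 23.5
position: [589.6, -17.5, 31.2]
orientation: [0.924, -0.383, 0.0, 0.0]
wrist_force: [-0.5, 0.7, -0.4]
gripper_width: 84.9
clock: 24.0
position: [591.3, -17.7, 175.9]
orientation: [0.924, -0.383, 0.004, -0.001]
wrist_force: [-0.2, 0.4, 0.1]
gripper_width: 85.0
bottle_green_center 0.9 [296 192 336 247] fit [589.6 -18.5] res [ 0.7 -0.6 -0.7  0.4]
{'t': 24.1, 'pos': [589.5, -17.4, 171.2], 'w': 85.4, 'F': [0.2, 0.9, -0.2], 'turn': [-0.01, -0.06, -0.0], 'shift_after': [-0.0967, -0.1258, 0.0062], 'shift': [-0.0967, -0.1258, 0.0061]}
```

```bash
python3 -m inch '[[[0,0,0],[-0.024,-0.0315,0],0.085],[[0,0,0],[-0.024,-0.0315,0],0.085],[[0,0,0],[-0.024,-0.0315,0],0.085],[[0,0,0],[-0.024,-0.0315,0.005],0.085],[[0,0,0],[0,0,0],0.085]]'
python3 -m inch '[[[0,0,0],[0,0,0],0.085],[[0,0,0],[0,0,0],0.085],[[0,0,0],[0,0,0],0.085]]'
python3 - <<'E'
from h import *
s=arm.read_state();c=snap('wrist')
fitbottle(c,s,'bottle_red_center',[610,140])
go(610,140,26,-45)
E
```

```text
clock: 24.6
position: [609.6, 143.8, 163.5]
orientation: [0.925, -0.381, -0.002, 0.001]
wrist_force: [0.4, -1.2, 0.3]
gripper_width: 85.0
clock: 24.9
position: [610.7, 138.5, 166.0]
orientation: [0.924, -0.383, 0.0, 0.0]
wrist_force: [0.4, -0.1, -0.2]
gripper_width: 85.1
bottle_red_center 0.58 [300 181 340 235] fit [619.1 144.5] res [-0.2 -1.1  0.2  0.9]
{'t': 25.0, 'pos': [610.8, 138.7, 166.3], 'w': 84.9, 'F': [0.4, -0.4, -0.6], 'turn': [0.0, -0.05, -0.07], 'shift_after': [-0.0015, -0.0004, 0.1403], 'shift': [-0.0016, -0.0004, 0.1403]}
```

```bash
python3 -m inch '[[[0,0,0],[0.0018,-0.01,0.01],0.085],[[0,0,0],[0,0,0.04],0.085],[[0,0,0],[0,0,0.04],0.085],[[0,0,0],[0,0,0],0.085],[[0,0,0],[0,0,0],0.085]]'
python3 - <<'E'
from h import *
s=arm.read_state();c=snap('wrist')
fitbottle(c,s,'bottle_red_center',[619,144])
go(619,144.5,26,-45)
E
```

```text
clock: 25.5
position: [619.6, 145.4, 76.7]
orientation: [0.924, -0.383, 0.0, 0.0]
wrist_force: [0.2, 0.2, 0.3]
gripper_width: 85.1
bottle_red_center 0.77 [291 220 346 316] fit [618.5 144. ] res [-0.5 -1.3  0.5  1. ]
{'t': 25.6, 'pos': [620.5, 145.4, 78.6], 'w': 85.1, 'F': [-0.1, 0.2, 0.7], 'turn': [-0.16, -0.2, -0.0], 'shift_after': [-0.0004, 0.0018, 0.0526], 'shift': [-0.0006, 0.0019, 0.0526]}
```

```bash
python3 -m inch '[[[-0.1,-0.15,0],[-0.0005,0.001,0.025],0.085],[[0,0,0],[0,0,0.018],0.085],[[0,0,0],[0,0,0.009],0.085],[[0,0,0],[0,0,0],0.085],[[0,0,0],[0,0,0],0.085]]'
python3 -m inch '[[[0,0,0],[0,0,0],0.02],[[0,0,0],[0,0,0],0.02],[[0,0,0],[0,0,0],0.02],[[0,0,0],[0,0,0],0.02],[[0,0,0],[0,0,0],0.02]]' 40
python3 -m inch '[[[0,0,0],[0,0,0],0.02],[[0,0,0],[0,0,0],0.02],[[0,0,0],[0,0,0],0.02]]'
python3 -m inch '[[[0,0,0],[0,0,-0.005],0.02],[[0,0,0],[0,0,-0.02],0.02],[[0,0,0],[0,0,-0.025],0.02],[[0,0,0],[0,0,-0.025],0.02],[[0,0,0],[0,0,0],0.02]]'
python3 -m inch '[[[0,0,0],[0,0,0],0.02]]'
python3 - <<'E'
from h import *
s=arm.read_state();c=snap('wrist')
fitbottle(c,s,'bottle_red_center',[619,144,75])
go(583,310,100,-45)
E
```

```text
clock: 26.1
position: [619.0, 145.0, 25.9]
orientation: [0.924, -0.383, -0.0, -0.0]
wrist_force: [0.4, 0.1, 0.0]
gripper_width: 85.1
clock: 26.6
position: [618.3, 145.0, 24.8]
orientation: [0.924, -0.383, -0.001, 0.0]
wrist_force: [-1.1, 0.3, 4.2]
gripper_width: 29.7
clock: 26.9
position: [618.3, 145.0, 24.8]
orientation: [0.924, -0.383, -0.001, 0.0]
wrist_force: [-0.8, -0.8, 5.4]
gripper_width: 29.6
clock: 27.4
position: [619.8, 145.1, 102.7]
orientation: [0.924, -0.383, 0.001, -0.001]
wrist_force: [0.2, -0.5, -0.7]
gripper_width: 29.2
clock: 27.5
position: [618.0, 144.9, 98.9]
orientation: [0.924, -0.383, -0.001, 0.001]
wrist_force: [-0.0, -0.1, -0.9]
gripper_width: 29.2
bottle_red_center 0.94 [285 241 353 393] fit [616.8 143.2  71.5] res [-2.2  1.4  2.2 -0.8]
{'t': 27.6, 'pos': [617.5, 144.9, 97.8], 'w': 29.4, 'F': [-0.2, -0.2, -0.8], 'turn': [0.21, 0.2, -0.0], 'shift_after': [-0.1411, -0.0924, -0.0022], 'shift': [-0.1411, -0.0924, -0.0021]}
```

```bash
python3 -m inch '[[[0.1,0.15,0],[-0.0282,-0.0185,0],0.02],[[0,0,0],[-0.0282,-0.0185,0],0.02],[[0,0,0],[-0.0282,-0.0185,0],0.02],[[0,0,0],[-0.0282,-0.0185,0],0.02],[[0,0,0],[-0.0282,-0.0185,0],0.02]]'
python3 -m inch '[[[0,0,0],[0,0,0],0.02],[[0,0,0],[0,0,0],0.02],[[0,0,0],[0,0,0],0.02]]'
python3 - <<'E'
from h import *
s=arm.read_state();c=snap('wrist','w11.png')
holder(c,s,'holder_red');fitbottle(c,s,'bottle_red_center',[583,310,75])
go(611,338,100,-45)
E
```

```text
clock: 28.1
position: [583.0, 311.2, 97.8]
orientation: [0.924, -0.383, -0.0, 0.001]
wrist_force: [0.0, -0.4, -1.3]
gripper_width: 29.4
clock: 28.4
position: [584.0, 309.0, 98.5]
orientation: [0.924, -0.383, 0.0, 0.001]
wrist_force: [-0.3, -1.2, -0.4]
gripper_width: 29.2
holder_red 0.62 (285, 242, 69, 151) rect@z22 [535.3 259.7] [132.5  52. ] yaw 44.9
holder_red 0.58 (260, 121, 120, 119) rect@z22 [613.6 334.6] [72.5 72. ] yaw 53.2
bottle_red_center 0.95 [284 242 354 393] fit [582.7 307.2  71.1] res [-1.2  0.7  1.2 -0.4]
{'t': 28.55, 'pos': [584.3, 309.0, 99.0], 'w': 29.2, 'F': [0.2, 0.1, 0.5], 'turn': [0.02, -0.04, -0.08], 'shift_after': [-0.0016, -0.0394, -0.001], 'shift': [-0.0016, -0.0394, -0.001]}
```

View pics/w11.png

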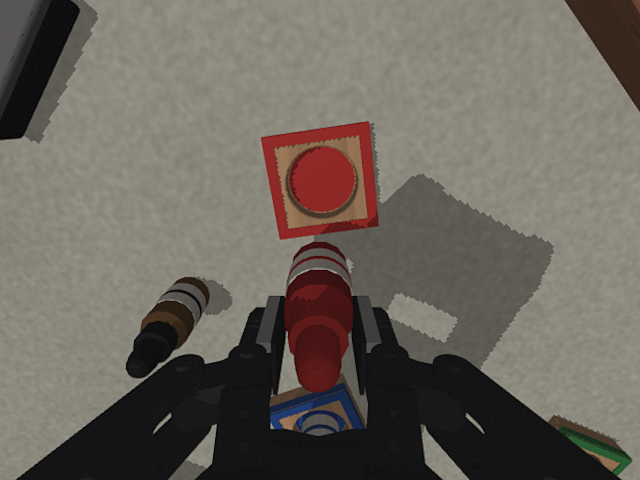

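The red well is at (321,180); the black bottle (165,325) is well clear.

```bash
python3 -m inch '[[[0,0,0],[0.0023,-0.0407,0],0.02],[[0,0,0],[0,0,0.02],0.02],[[0,0,0],[0,0,0.02],0.02],[[0,0,0],[0,0,0],0.02],[[0,0,0],[0,0,0],0.02]]'
python3 - <<'E'
from h import *
s=arm.read_state();c=snap('wrist')
go(614.7,336.2,33,-45)
holder(c,s,'holder_red');fitbottle(c,s,'bottle_red_center',[613,334,40])
E
```

```text
clock: 29.05
position: [614.6, 336.7, 59.7]
orientation: [0.924, -0.383, 0.0, 0.0]
wrist_force: [0.4, 0.5, 0.4]
gripper_width: 29.4
{'t': 29.1, 'pos': [615.0, 337.0, 60.5], 'w': 29.3, 'F': [-0.1, 0.9, -0.4], 'turn': [-0.08, -0.09, -0.03], 'shift_after': [0.0004, 0.0007, 0.0275], 'shift': [0.0003, 0.0008, 0.0275]}
holder_red 0.55 (251, 192, 131, 115) rect@z22 [614.9 336.1] [75.8 71.6] yaw 53.1
bottle_red_center 0.94 [284 242 354 393] fit [613.3 335.   32.4] res [-1.2  0.7  1.2 -0.4]
```

```bash
python3 -m inch '[[[0,0,0],[0,0,0.012],0.02],[[0,0,0],[0,0,0.010],0.02],[[0,0,0],[0,0,0.005],0.02],[[0,0,0],[0,0,0],0.02],[[0,0,0],[0,0,0],0.02]]'
python3 -m inch '[[[0,0,0],[0,0,0.0015],0.02],[[0,0,0],[0,0,0],0.02]]'| egrep 'position|force'
python3 -m inch '[[[0,0,0],[0,0,0.001],0.02],[[0,0,0],[0,0,0],0.02]]'| egrep 'position|force'
python3 -m inch '[[[0,0,0],[0,0,0],0.02]]'| egrep 'position|force'
```

```text
clock: 29.7
position: [614.2, 337.2, 31.8]
orientation: [0.924, -0.383, 0.0, 0.0]
wrist_force: [-0.0, -0.2, -0.6]
gripper_width: 29.2
position: [614.6, 337.3, 30.9]
wrist_force: [-0.1, -0.6, 2.4]
position: [614.8, 337.4, 30.8]
wrist_force: [-1.5, -1.6, 6.7]
position: [614.8, 337.4, 30.8]
wrist_force: [-1.4, -0.3, 6.6]
```

```bash
python3 -m inch '[[[0,0,0],[0,0,0],0.085],[[0,0,0],[0,0,0],0.085],[[0,0,0],[0,0,0],0.085],[[0,0,0],[0,0,0],0.085],[[0,0,0],[0,0,0],0.085]]'
python3 -m inch '[[[0,0,0],[0,0,-0.03],0.085],[[0,0,0],[0,0,-0.04],0.085],[[0,0,0],[0,0,-0.04],0.085],[[0,0,0],[0,0,-0.03],0.085],[[0,0,0],[0,0,0],0.085]]'
python3 -m inch '[[[0,0,0],[0,0,-0.02],0.085],[[0,0,0],[0,0,0],0.085],[[0,0,0],[0,0,0],0.085]]' | tail -1
python3 - <<'E'
from h import *
s=arm.read_state();c=snap('wrist')
fitbottle(c,s,'bottle_red_center',[613,335]);holder(c,s,'holder_red')
d=snap('scene');cv2.imwrite('pics/fin.png',cv2.resize(d['frame'][150:350,120:540,::-1],None,fx=1.9,fy=1.9,interpolation=cv2.INTER_CUBIC))
E
```

```text
clock: 30.7
position: [614.3, 337.2, 29.5]
orientation: [0.924, -0.383, 0.0, 0.0]
wrist_force: [-0.2, -0.1, 0.5]
gripper_width: 85.2
clock: 31.2
position: [615.9, 337.9, 175.1]
orientation: [0.924, -0.383, 0.004, -0.003]
wrist_force: [-0.2, 0.4, -0.0]
gripper_width: 84.7
gripper_width: 85.2
bottle_red_center 0.94 [301 187 339 240] fit [614.9 335.4] res [ 0.4 -0.  -0.4 -0. ]
bottle_red_center 0.23 [279 351 359 426] fit [482.2 203.8] res [ 24.5  -3.7 -24.5   2.5]
holder_red 0.72 (277, 165, 84, 85) rect@z22 [614.2 335.3] [74.5 72. ] yaw 52.6
```

View pics/fin.png

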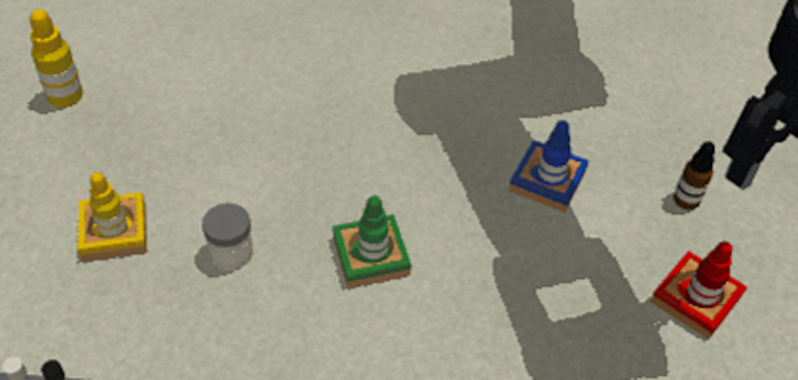

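All four bottles stand upright in their own wells: yellow (108,205), green (373,230), blue (556,155) and red (712,275). The jar, the black bottle and the large yellow bottle stand where they were, and the gripper is clear.

```bash
python3 -c "
from station import arm
print(arm.job_done())"
```

```text
the job is handed in; nothing more can be done
None
```

All four coloured dropper bottles are standing upright in the holders of their own colours and released. I handed the job in at about 32 s of the 112 s allowed; no verdict is reported.

- **Yellow:** I took the smaller of the two yellow bottles, as described. The large one was left alone.
- **Placement:** After release, each bottle's axis measured within about 1.5 mm of its well centre in the wrist camera. The limit is 12 mm.
- **Seating:** Each bottle met the well floor at the expected height, 6 mm above the height it was gripped at, with 4 to 8 N of contact force.
- **Bystanders:** In the last scene picture the white jar, the black-bulb bottle and the large yellow bottle look unmoved and upright. I judged this by eye and did not measure it.
- **Disagreements:**
  - The gripper read about 29 mm on the 32 mm bodies, but every hold was firm.
  - The camera fits put held bottles about 1 to 3 mm lower in the hand than the contact heights did, so I relied on contact force to lower them.
  - The network gave some false matches, such as the jar or the large yellow bottle. I discarded those by position and size.

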